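# Snap the orange hook onto the green case's ring

### The job

The green-lidded specimen case is packed and has to be marked as sealed. Lift the orange-handled snap hook out of its black rest and push it straight down over the steel ring on the green lid until its sprung gate flicks shut beneath the ring, then let go and leave it standing upright with both feet down on the lid. Leave the blue hook where it is.

Things in the scene. Friction and masses are not known exactly. Their poses are not given: they have to be found in the camera images.
- orange_hook: upright steel snap hook, 48 mm wide (x), 20 thick (y), 113 tall, orange handle on top. Origin: centre of underside, between its feet; z up. Handle: 40 mm (x) by 20 (y), 68 to 113 mm above origin; pinch the 20 mm. Below, two 9 mm legs leave a downward mouth 30 mm wide, 58 deep. 110 to 210 g. Stands in a fixed black rest: walls 18 mm high, 3 to 4 mm play; lift straight up.
- orange_gate (a joint): brass sprung gate of the orange hook: 29 mm long, hinged on the +x leg 10 mm above the feet, slanting up across the mouth to the other leg. 0 = shut; it swings only up into the hook (to 1.3 rad). Pushing the hook down on a bar opens it (about 2 to 10 N); it flicks shut beneath the bar at the latest when the bar is 48 mm above the feet.
- green_ring (a point): middle of the level 8 mm top bar of the steel ring on the fixed green-lidded case. Bar along y, posts at 36 mm either side; x level across the bar, z up. The flat lid (94 mm along x, 134 along y) is 50 mm below this point, 55 above the table. The hook goes with its y along the bar, either way round, a leg on each side, down to the lid. A red-lidded case with a like ring is not for use.
- blue_hook: the same kind of hook with a blue handle, in its own black rest; same size and frame as the orange one. Not for use.
Not all that is in view belongs to the job. What is shaped like the orange_hook but pink or turquoise is not meant.

How it is judged:
At the end, for the whole second after the job is handed in: the bar of the green case's ring is inside the orange hook (within 16 mm of its middle plane across the mouth, within 36 mm along the bar, 43 to 60 mm above the hook's feet), the gate is shut (below 0.12 rad), and the hook stands upright within 10 degrees, at rest (z of green_ring in the frame of orange_hook between 0.043 and 0.06 m and x of green_ring in the frame of orange_hook between -0.016 and 0.016 m and y of green_ring in the frame of orange_hook between -0.036 and 0.036 m and value of joint orange_gate below 0.12 rad and angle between orange_hook's own z axis and vertical below 0.17 rad and linear speed of orange_hook below 0.02 m/s); the robot touches nothing.
It fails at once if the blue hook is moved more than 20 mm (distance of blue_hook from where it was at the start of the episode above 0.02 m).
It also fails if it takes over 42 s, if anything falls off the work surface, if the arm or the gripper's body presses on something with over 40 N, if the wrist force passes 120 N, or if a joint passes its speed limit or range.

### The arm

A 7-joint arm with a two-finger parallel gripper is mounted at the origin on the work surface. World frame = base frame: x ahead of the robot, y to its left, z up, the work surface at z = 0. Lengths are in m, angles in rad, forces in N, time in s.
With the tool pointing down it reaches from about 0.4 to 0.85 m from the base axis. Payload 10.4 kg.
Tool frame: the origin (TCP) lies midway between the tips of the shut fingers; the grasp point (between the pads) lies 19 mm behind it; z points along the fingers, y is the direction in which the jaws open and shut (so a half turn about z gives the same grasp; the last joint's range is limited). The gripper opens to 87 mm and grips with 3 to 60 N. Pads are 19 mm wide; open, the fingers measure 117 mm over their backs; the gripper's body (75 mm by 190 mm) begins 51 mm behind the grasp point.
Start: joints at [-1.227, 0.332, -0.065, 1.46, 0.022, 1.35, -0.088], TCP at [0.224, 0.583, 0.223] pointing down, gripper open.
Joint ranges: [-2.6, 2.6], [-0.5, 2.12], [-1.47, 1.34], [0.16, 2.42], [-1.27, 4.41], [0.06, 2.06], [-2.6, 2.6]. Speed limits (rad/s): [2.22, 2.22, 2.79, 2.79, 3.14, 3.14, 3.14].

### API

Orientations are given as [roll, pitch, yaw] about the fixed x, y, z axes, in that order (R = Rz(yaw) Ry(pitch) Rx(roll)).
In Python, from plant import bot gives the robot as it stands.
- The arm moves only by the shell command python3 -m handwheel 'ROWS'. ROWS is JSON, a list of rows, each a list of 7 numbers: the turn, a rotation vector about the tool's x, y, z in rad, then the shift along the tool's x, y, z in m, then the closure, from -1 (fully open) to 1 (shut). In form: [[ax, ay, az, dx, dy, dz, grip], ...]. A call has exactly 5 rows; each row is the pose to reach, as a shift and turn from the pose commanded when the call began, along the tool's axes at that moment; what a row does not reach only later rows make up. A row lasts 1/12 s, in which the tool goes at most 41.7 mm and 7.16 degrees, less where a joint would pass 70% of its speed; a pose out of reach is approached as far as the arm can. A call with a gripper value outside its range is refused whole. The fingers move at their own pace and stop on an object; the grip force is fixed at half the most. Time passes only in rows, so rows that repeat a pose let the fingers close, or fill a call up. It gives the time, the measured TCP pose, the force and the opening at its end, in the units of the state.
- bot.sense(): the state, without advancing time (a new reading comes with each control period).
- bot.camera(name): name is "scene" or "top"; returns a dict with "color" (420x560x3 uint8, blue, green, red), "depth" (420x560 float32, m along the optical axis (not along the pixel's ray), 0 where there is no reading), "K" (3x3 intrinsics, pixels), "k1" (the pictures are not rectified: a ray, as slopes to the right and down, at radius r is drawn at 1 + k1 r^2 times it, then the intrinsics apply), "cam_to_world" (4x4, takes a point from camera to world coordinates). Camera axes: x right, y up, looking along -z (the intrinsics and any distortion apply to the point x, -y, -z); pixel columns grow to the right and rows downward; lengths in m; the calibration is good to about 2 mm. A picture is of the moment at which its call begins.
- bot.job_done(): hands the job in, once; it reports no verdict.
Trained networks look in the newest picture that a camera, given by its name, has taken for a name from the list of things; names that differ only in an ending like _2 or _b are one class to them, and where a whole thing is asked for, a point or a joint stands for the part that bears it (a point fixed in the world has none). Each returns a list of dicts, best first, with "confidence" (0 to 1); they miss things now and then, are a little off and sometimes report something else, mostly with a low value. They report only what shows in the picture. A call takes as long as a camera call. They do not tell look-alikes from the thing itself.
- bot.look_for(target, camera): "position" ([x, y, z] in m, in world coordinates, good to about 4 mm: the middle of the surface that is visible of it).
- bot.pinpoint(target, camera): "position" ([x, y, z] in m, in world coordinates, good to about 4 mm: a listed point, or the origin of a listed thing).
The state is a dict: "time": time; "joint_pos": joint angles; "qvel": joint speeds; "joint_efforts": joint torques, N m; "eef_pos": TCP position; "eef_rot": TCP orientation; "contact_force": force on the tool from outside, world axes, zero at the start; "ft_torque": the same for the moment, N m; "gripper_width": finger opening in m.
Only numpy, scipy, OpenCV 4.12 (cv2) and the standard library are available. Lean on these libraries where they do the work, as an engineer would, in place of code of your own. Each camera call takes 0.05 s, during which the arm holds its last target. There are 200 camera calls.

## Working session

There is one attempt and no reset: what is moved stays moved. The work goes in short steps, Python scripts to look and compute and a shell command to move; the robot and the scene stay as the last step left them, time stands still between calls to the robot, and variables do not carry over. Pictures are saved under pics/ and viewed, about 8 in all and at most 12, crops included, and the job is handed in when it is done.

```bash
mkdir -p pics; ls; cat > h.py <<'E'
import numpy as np, cv2
from plant import bot
def deproj(c,u,v,d=None):
    K=c["K"]; p=np.array([(u-K[0,2])/K[0,0],(v-K[1,2])/K[1,1]]); s=p.copy()
    for _ in range(20): s=p/(1+c["k1"]*(s@s))
    if d is None: d=c["depth"][int(round(v)),int(round(u))]
    return (c["cam_to_world"]@np.array([s[0]*d,-s[1]*d,-d,1]))[:3]
def proj(c,P):
    q=np.linalg.inv(c["cam_to_world"])@np.append(P,1); s=np.array([q[0],-q[1]])/-q[2]
    s=s*(1+c["k1"]*(s@s)); K=c["K"]; return np.array([K[0,0]*s[0]+K[0,2],K[1,1]*s[1]+K[1,2]])
E
python3 - <<'E'
from h import *
ims=[]
for n in ["scene","top"]:
    c=bot.camera(n); cv2.imwrite(f"pics/{n}0.png",c["color"])
    print(n,c["cam_to_world"][:3,3].round(3),c["k1"])
    for t in ["orange_hook","blue_hook","green_ring","orange_gate"]:
        for f in ("pinpoint","look_for"):
            try: print(t,f,[(np.round(r["position"],3).tolist(),round(r["confidence"],2),proj(c,r["position"]).round().tolist()) for r in getattr(bot,f)(t,n)])
            except Exception as e: print(t,f,e)
s=bot.sense();print({k:np.round(v,3).tolist() for k,v in s.items()})
E
```

```text
pics
scene [ 0.86  -0.604  0.9  ] -0.1010404755316852
orange_hook pinpoint [([0.433, -0.245, -0.003], 0.95, [170.0, 306.0]), ([0.478, -0.146, 0.002], 0.91, [217.0, 277.0]), ([0.511, -0.051, -0.001], 0.9, [256.0, 251.0])]
orange_hook look_for [([0.514, -0.058, 0.068], 0.85, [254.0, 234.0]), ([0.48, -0.152, 0.074], 0.76, [214.0, 259.0]), ([0.449, -0.255, 0.081], 0.7, [167.0, 291.0])]
blue_hook pinpoint [([0.438, 0.106, 0.004], 0.73, [264.0, 189.0])]
blue_hook look_for [([0.442, 0.101, 0.076], 0.72, [264.0, 168.0])]
green_ring pinpoint [([0.605, -0.2, 0.104], 0.83, [257.0, 298.0])]
green_ring look_for [([0.613, -0.215, 0.052], 0.61, [257.0, 322.0])]
orange_gate pinpoint it knows: blue_hook, green_ring, orange_hook
orange_gate look_for [([0.481, -0.149, 0.02], 0.57, [217.0, 274.0]), ([0.51, -0.045, 0.021], 0.52, [257.0, 243.0])]
top [ 0.399 -0.008  0.96 ] -0.0914849090101149
orange_hook pinpoint [([0.475, -0.149, 0.004], 0.86, [346.0, 241.0]), ([0.504, -0.05, -0.002], 0.73, [290.0, 227.0]), ([0.434, -0.241, 0.004], 0.59, [398.0, 263.0])]
orange_hook look_for [([0.498, -0.047, 0.111], 0.7
[... 154 characters left out ...]
005], 0.55, [205.0, 266.0])]
blue_hook look_for [([0.436, 0.1, 0.116], 0.83, [200.0, 264.0])]
green_ring pinpoint [([0.6, -0.198, 0.103], 0.72, [381.0, 161.0])]
green_ring look_for []
orange_gate pinpoint it knows: blue_hook, green_ring, orange_hook
orange_gate look_for [([0.477, -0.146, 0.018], 0.38, [345.0, 239.0])]
{'time': 0.8, 'joint_pos': [-1.227, 0.332, -0.065, 1.46, 0.022, 1.35, -0.088], 'qvel': [0.001, -0.001, -0.001, 0.0, 0.001, -0.001, -0.001], 'joint_efforts': [-0.001, -62.3, 0.023, -39.009, -0.061, 0.031, -0.0], 'eef_pos': [0.224, 0.583, 0.223], 'eef_rot': [3.142, -0.0, 2.775], 'contact_force': [-0.635, 0.882, 0.027], 'ft_torque': [-0.031, -0.016, 0.037], 'gripper_width': 0.087}
```

View pics/scene0.png

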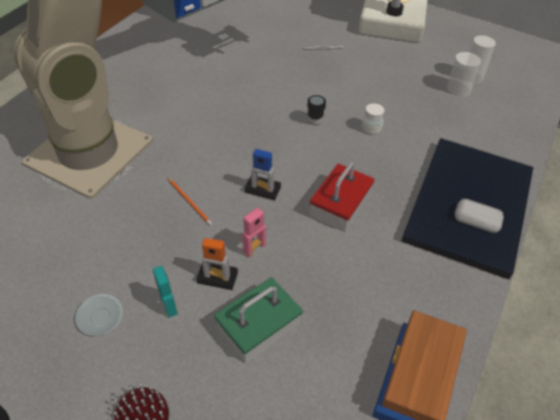

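View pics/top0.png

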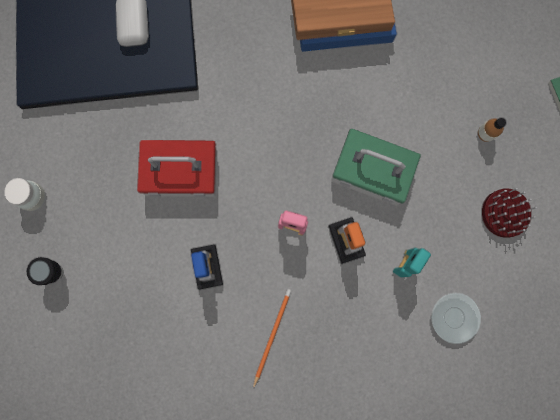

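The top view shows the orange hook at (354,236) in its black rest. Look-alikes are pink (292,222), turquoise (412,262) and blue (202,264), plus the orange pencil at (272,340). The green case's ring is at (381,160) and the red one's at (175,160). I choose the orange-handled hook in the black rest and will measure its yaw and the bar's.

```bash
python3 - <<'E'
from h import *
def pts(c,m):
    return np.array([deproj(c,u,v) for v,u in zip(*np.nonzero(m)) if c["depth"][v,u]>0])
def rect(P,t):
    r=cv2.minAreaRect((P[:,:2]*1000).astype(np.float32)); b=cv2.boxPoints(r)
    e=b[1]-b[0],b[2]-b[1]; L=max(e,key=np.linalg.norm)
    print(t,len(P),"c",np.round(r[0],1),"size",np.round(r[1],1),"long-axis yaw deg",round(np.degrees(np.arctan2(L[1],L[0]))%180,1),"z",np.percentile(P[:,2],[5,50,95]).round(4),"mean",P.mean(0).round(4))
for n,ob,gb in (("top",(325,210,375,270),(330,125,425,205)),("scene",(190,225,245,295),(210,275,305,355))):
    c=bot.camera(n); I=c["color"]; H=cv2.cvtColor(I,cv2.COLOR_BGR2HSV)
    def box(b): m=np.zeros(I.shape[:2],bool); m[b[1]:b[3],b[0]:b[2]]=1; return m
    o=(H[...,0]<20)&(H[...,1]>170)&(H[...,2]>110)&box(ob)
    P=pts(c,o); rect(P,n+" orange"); 
    T=P[P[:,2]>0.108]; rect(T,n+" orange top")
    Z=pts(c,box(gb)&(c["depth"]>0)); 
    B=Z[(Z[:,2]>0.096)&(Z[:,2]<.125)]; rect(B,n+" bar")
    L=Z[abs(Z[:,2]-0.055)<.006]; rect(L,n+" lid")
    cr=lambda b,k:cv2.resize(I[b[1]:b[3],b[0]:b[2]],(380,400),interpolation=cv2.INTER_CUBIC)
    if n=="top": a=[cr(ob,0)]
    else: a.append(cr(ob,0))
cv2.imwrite("pics/crop1.png",np.hstack(a))
E
```

```text
top orange 277 c [ 476.3 -148.6] size [37.2 19.4] long-axis yaw deg 16.4 z [0.1136 0.1163 0.119 ] mean [ 0.4759 -0.1484  0.1161]
top orange top 274 c [ 476.3 -148.6] size [37.2 19.4] long-axis yaw deg 16.4 z [0.1138 0.1163 0.119 ] mean [ 0.4761 -0.1484  0.1162]
top bar 233 c [ 604.1 -202.1] size [80.   8.6] long-axis yaw deg 68.0 z [0.0994 0.1066 0.1101] mean [ 0.6037 -0.2013  0.1062]
top lid 3694 c [ 603.  -201.9] size [135.   97.3] long-axis yaw deg 67.8 z [0.0515 0.0545 0.0573] mean [ 0.6016 -0.1999  0.0545]
scene orange 328 c [ 479.7 -147.4] size [36.6 19.6] long-axis yaw deg 16.2 z [0.0835 0.1131 0.1192] mean [ 0.4823 -0.1503  0.1068]
scene orange top 195 c [ 479.6 -147.3] size [36.6 19.4] long-axis yaw deg 14.9 z [0.1102 0.1169 0.1196] mean [ 0.4807 -0.1486  0.1162]
scene bar 198 c [ 604.6 -199. ] size [76.9  9.9] long-axis yaw deg 68.9 z [0.0999 0.1078 0.1109] mean [ 0.6049 -0.2021  0.1069]
scene lid 3148 c [ 605.5 -199.4] size [133.7  95.5] long-axis yaw deg 68.5 z [0.0523 0.0553 0.0581] mean [ 0.608  -0.2047  0.0553]
```

View pics/crop1.png

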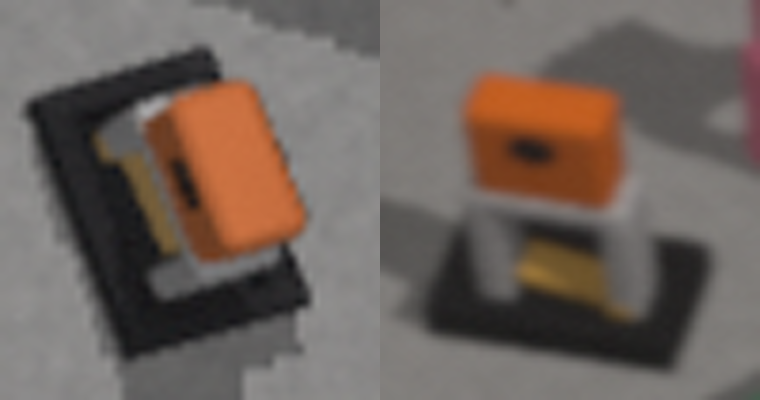

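The crop confirms the pick: orange handle at left-crop (235,170), standing in its rest with the brass gate across the mouth. The handle is at about (0.478,-0.148) with hook x yaw 16°. The bar is at (0.604,-0.2005,0.105) with yaw 68.3°, so the hook needs to turn about -38°. I'll plan the approach next.

```bash
cat > nx.py <<'E'
import sys; from h import *
from scipy.spatial.transform import Rotation as R
def step(p,e,g,yaw):  # relative turn and shift in tool axes, to world g, tool down with yaw(deg)
    A=R.from_euler("xyz",e); B=R.from_euler("xyz",[np.pi,0,np.radians(yaw)])
    return (A.inv()*B).as_rotvec().round(3).tolist(),A.inv().apply(np.array(g)-p).round(4).tolist()
if __name__=="__main__":
    s=bot.sense(); p,e=np.array(s["eef_pos"]),s["eef_rot"]
    v=list(map(float,sys.argv[1:]))
    for i in range(0,len(v),4):
        print(v[i:i+4],*step(p,e,v[i:i+3],v[i+3])); p=np.array(v[i:i+3]); e=[np.pi,0,np.radians(v[i+3])]
E
python3 nx.py 0.34 0.47 0.223 130  0.44 0.32 0.223 101  0.49 0.15 0.223 72  0.49 -0.02 0.22 43 0.478 -0.148 0.2 16.4
```

```text
[0.34, 0.47, 0.223, 130.0] [0.0, -0.0, 0.506] [-0.1488, -0.0644, -0.0004]
[0.44, 0.32, 0.223, 101.0] [0.0, -0.0, 0.506] [-0.1792, -0.0198, -0.0]
[0.49, 0.15, 0.223, 72.0] [0.0, -0.0, 0.506] [-0.1764, 0.0166, 0.0]
[0.49, -0.02, 0.22, 43.0] [0.0, -0.0, 0.506] [-0.1617, 0.0525, 0.003]
[0.478, -0.148, 0.2, 16.4] [-0.0, -0.0, 0.464] [-0.0961, 0.0854, 0.02]
```

```bash
python3 -m handwheel '[[0,0,0.1,-0.03,-0.013,0,-1],[0,0,0.2,-0.06,-0.026,0,-1],[0,0,0.3,-0.09,-0.039,0,-1],[0,0,0.4,-0.12,-0.052,0,-1],[0,0,0.506,-0.149,-0.064,0,-1]]'
python3 -m handwheel '[[0,0,0.1,-0.036,-0.004,0,-1],[0,0,0.2,-0.072,-0.008,0,-1],[0,0,0.3,-0.108,-0.012,0,-1],[0,0,0.4,-0.144,-0.016,0,-1],[0,0,0.506,-0.179,-0.02,0,-1]]'
python3 nx.py 0.49 0.15 0.223 72  0.49 -0.02 0.22 43 0.478 -0.148 0.2 16.4
```

```text
time: 1.32
eef_pos: [0.3414, 0.4689, 0.2228]
eef_rot: [3.141, -0.0, 2.264]
contact_force: [1.1, -0.3, -0.1]
gripper_width: 0.0869
time: 1.73
eef_pos: [0.4408, 0.3185, 0.2228]
eef_rot: [3.141, -0.0, 1.758]
contact_force: [0.9, 0.5, 0.2]
gripper_width: 0.0868
[0.49, 0.15, 0.223, 72.0] [0.0, -0.001, 0.501] [-0.1747, 0.017, -0.0003]
[0.49, -0.02, 0.22, 43.0] [0.0, -0.0, 0.506] [-0.1617, 0.0525, 0.003]
[0.478, -0.148, 0.2, 16.4] [-0.0, -0.0, 0.464] [-0.0961, 0.0854, 0.02]
```

```bash
python3 -m handwheel '[[0,0,0.1,-0.035,0.003,0,-1],[0,0,0.2,-0.07,0.006,0,-1],[0,0,0.3,-0.105,0.01,0,-1],[0,0,0.4,-0.14,0.014,0,-1],[0,0,0.501,-0.175,0.017,0,-1]]'
python3 -m handwheel '[[0,0,0.1,-0.032,0.01,0,-0.5],[0,0,0.2,-0.064,0.02,0,-0.4],[0,0,0.3,-0.096,0.03,0.001,-0.3],[0,0,0.4,-0.128,0.042,0.002,-0.3],[0,0,0.506,-0.162,0.0525,0.003,-0.3]]'
python3 -m handwheel '[[0,0,0.1,-0.02,0.017,0.004,-0.3],[0,0,0.2,-0.04,0.034,0.008,-0.3],[0,0,0.3,-0.06,0.051,0.012,-0.3],[0,0,0.4,-0.08,0.068,0.016,-0.3],[0,0,0.464,-0.096,0.085,0.02,-0.3]]'
python3 nx.py 0.478 -0.148 0.14 16.4 0.478 -0.148 0.076 16.4
python3 - <<'E'
from h import *
c=bot.camera("top"); cv2.imwrite("pics/top1.png",c["color"][180:300,280:440].repeat(4,0).repeat(4,1))
E
```

```text
time: 2.15
eef_pos: [0.4904, 0.1501, 0.2228]
eef_rot: [3.141, -0.001, 1.257]
contact_force: [0.9, 0.2, -0.3]
gripper_width: 0.0873
time: 2.57
eef_pos: [0.4908, -0.0199, 0.2198]
eef_rot: [3.141, -0.001, 0.751]
contact_force: [1.5, 0.4, -0.4]
gripper_width: 0.0622
time: 2.98
eef_pos: [0.4787, -0.148, 0.1996]
eef_rot: [-3.141, -0.001, 0.285]
contact_force: [0.5, -0.3, -0.1]
gripper_width: 0.0564
[0.478, -0.148, 0.14, 16.4] [-0.0, -0.001, -0.001] [-0.0007, -0.0002, 0.0596]
[0.478, -0.148, 0.076, 16.4] [0.0, 0.0, 0.0] [0.0, -0.0, 0.064]
```

```bash
python3 -m handwheel '[[0,0,0,0,0,0.025,-0.3],[0,0,0,0,0,0.05,-0.3],[0,0,0,0,0,0.075,-0.3],[0,0,0,0,0,0.1,-0.3],[0,0,0,0,0,0.123,-0.3]]'
python3 -m handwheel '[[0,0,0,0,0,0,0.2],[0,0,0,0,0,0,0.5],[0,0,0,0,0,0,1],[0,0,0,0,0,0,1],[0,0,0,0,0,0,1]]'
python3 -m handwheel '[[0,0,0,0,0,0,1],[0,0,0,0,0,0,1],[0,0,0,0,0,0,1],[0,0,0,0,0,0,1],[0,0,0,0,0,0,1]]'
```

```text
time: 3.45
eef_pos: [0.4791, -0.146, 0.0753]
eef_rot: [-3.141, -0.0, 0.292]
contact_force: [-0.5, 0.6, -0.3]
gripper_width: 0.0566
time: 3.87
eef_pos: [0.4802, -0.1463, 0.0779]
eef_rot: [3.141, -0.002, 0.292]
contact_force: [-0.5, -0.0, -0.5]
gripper_width: 0.0312
time: 4.28
eef_pos: [0.4798, -0.1463, 0.0772]
eef_rot: [3.142, -0.001, 0.292]
contact_force: [-1.8, 1.3, 6.8]
gripper_width: 0.0197
```

Gripped: the opening is 19.7 mm, which matches the 20 mm handle. Lifting straight up.

```bash
python3 -m handwheel '[[0,0,0,0,0,-0.01,1],[0,0,0,0,0,-0.025,1],[0,0,0,0,0,-0.045,1],[0,0,0,0,0,-0.065,1],[0,0,0,0,0,-0.085,1]]'
python3 -m handwheel '[[0,0,0,0,0,-0.02,1],[0,0,0,0,0,-0.04,1],[0,0,0,0,0,-0.06,1],[0,0,0,0,0,-0.065,1],[0,0,0,0,0,-0.065,1]]'
python3 nx.py 0.54 -0.174 0.226 -2 0.59 -0.194 0.226 -21.7
python3 - <<'E'
from h import *
c=bot.camera("scene"); cv2.imwrite("pics/s2.png",cv2.resize(c["color"][150:350,120:340],None,fx=3,fy=3))
E
```

```text
time: 4.7
eef_pos: [0.4788, -0.1465, 0.1628]
eef_rot: [-3.142, 0.001, 0.291]
contact_force: [1.4, -0.3, -1.9]
gripper_width: 0.0197
time: 5.12
eef_pos: [0.4798, -0.1464, 0.2278]
eef_rot: [3.141, -0.002, 0.292]
contact_force: [0.2, 0.0, -2.3]
gripper_width: 0.0192
[0.54, -0.174, 0.226, -2.0] [0.0, -0.003, 0.327] [0.0497, 0.0437, 0.0019]
[0.59, -0.194, 0.226, -21.7] [0.0, -0.0, 0.344] [0.0507, 0.0182, 0.0]
```

View pics/s2.png

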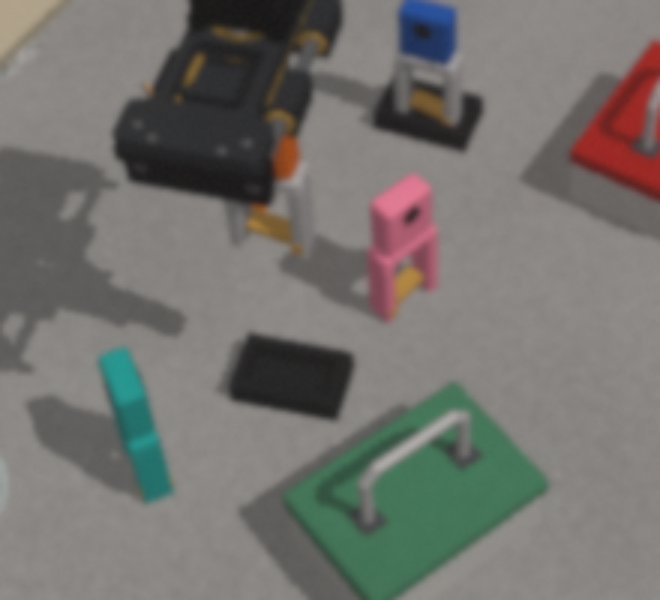

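The hook (crop ~(270,210)) is out of its rest (290,375), hanging upright with its gate shut. The ring is at (415,445). Moving over it.

```bash
python3 -m handwheel '[[0,0,0.08,0.012,0.011,0,1],[0,0,0.16,0.025,0.022,0,1],[0,0,0.24,0.038,0.033,0,1],[0,0,0.327,0.05,0.044,0,1],[0,0,0.327,0.05,0.044,0,1]]'
python3 -m handwheel '[[0,0,0.08,0.014,0.006,0,1],[0,0,0.16,0.03,0.012,0,1],[0,0,0.24,0.046,0.018,0,1],[0,0,0.344,0.064,0.021,0,1],[0,0,0.344,0.064,0.021,0,1]]'
python3 - <<'E'
from h import *
s=bot.sense(); print(s["eef_pos"],s["eef_rot"])
for n in ("scene","top"):
    c=bot.camera(n)
    for t in ["orange_hook","green_ring"]:
        print(n,t,[(np.round(r["position"],4).tolist(),round(r["confidence"],2)) for r in bot.pinpoint(t,n)])
    if n=="scene": a=cv2.resize(c["color"][200:350,190:320],(520,600),interpolation=cv2.INTER_CUBIC); cv2.imwrite("pics/s3.png",a)
    cv2.imwrite(f"pics/f3{n}.png",c["color"]); np.savez(f"c3{n}",**c)
    P0=[.604,-.2005,.105]; print(proj(c,P0))
E
```

```text
time: 5.58
eef_pos: [0.5408, -0.1746, 0.2244]
eef_rot: [3.14, 0.002, -0.041]
contact_force: [-0.3, -0.5, -3.1]
gripper_width: 0.0197
time: 6.0
eef_pos: [0.6042, -0.1969, 0.2241]
eef_rot: [3.14, 0.002, -0.384]
contact_force: [-0.8, 0.5, -1.8]
gripper_width: 0.0201
[ 0.60424612 -0.19692146  0.22410202] [ 3.13996403e+00  2.16662807e-03 -3.83564690e-01]
scene orange_hook [([0.4349, -0.2465, -0.0024], 0.87), ([0.6027, -0.196, 0.1489], 0.7)]
scene green_ring [([0.6026, -0.2046, 0.1007], 0.58)]
[256.6425342  297.87864481]
top orange_hook []
top green_ring [([0.6018, -0.1959, 0.1059], 0.72)]
[382.42724264 157.64162604]
```

View pics/s3.png

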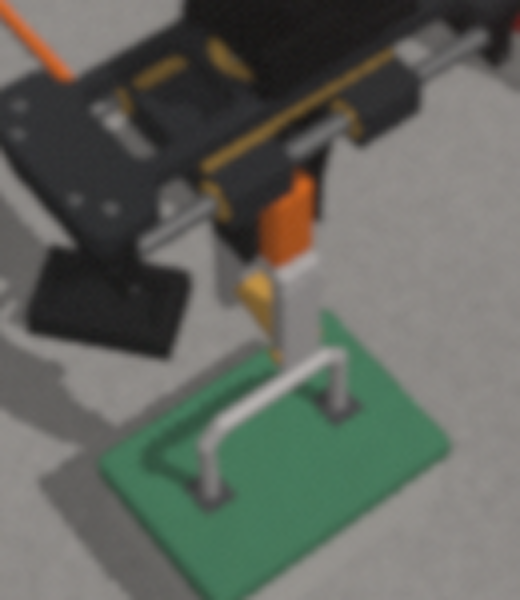

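The near leg stands at crop (297,320), behind and above the ring (275,395). I'll check the lateral offset across the bar from depth.

```bash
python3 - <<'E'
from h import *
c=dict(np.load("c3scene.npz")); yaw=np.radians(-21.9)
ex=np.array([np.cos(yaw),np.sin(yaw)]); ey=np.array([-ex[1],ex[0]])
def show(b,t,f):
    P=np.array([deproj(c,u,v) for v in range(b[1],b[3]) for u in range(b[0],b[2]) if c["depth"][v,u]>0]); P=P[f(P)]
    q=P[:,:2]-[.6042,-.1969]; 
    print(t,len(P),"x",np.percentile(q@ex,[5,25,50,75,95]).round(4),"y",np.percentile(q@ey,[5,50,95]).round(4),"z",np.percentile(P[:,2],[5,50,95]).round(4))
# crop scale 4, origin (190,200)
show((260,266,270,287),"leg",lambda P:P[:,2]>.12)
show((257,244,268,263),"handle",lambda P:P[:,2]>.12)
show((242,285,276,312),"bar",lambda P:(P[:,2]>.097)&(P[:,2]<.116))
show((256,250,272,295),"low leg",lambda P:(P[:,2]>.13)&(P[:,2]<.17))
E
```

```text
leg 209 x [0.0192 0.0205 0.0211 0.0215 0.0221] y [-0.0093 -0.0008  0.0083] z [0.1658 0.195  0.2193]
handle 207 x [0.0146 0.0165 0.0171 0.0182 0.0373] y [-0.0232 -0.0032  0.0078] z [0.2306 0.2531 0.3096]
bar 184 x [-0.0012  0.0011  0.0031  0.0043  0.0056] y [-0.0341 -0.0044  0.0305] z [0.1018 0.1079 0.1114]
low leg 87 x [-0.0045  0.0129  0.0206  0.0211  0.022 ] y [-0.0114 -0.0038  0.0077] z [0.155  0.1638 0.1688]
```

```bash
python3 -m handwheel '[[0,0,0,0.002,0.001,0,1],[0,0,0,0.004,0.003,0,1],[0,0,0,0.004,0.003,0.01,1],[0,0,0,0.004,0.003,0.02,1],[0,0,0,0.004,0.003,0.03,1]]'
python3 -m handwheel '[[0,0,0,0,0,0.008,1],[0,0,0,0,0,0.016,1],[0,0,0,0,0,0.022,1],[0,0,0,0,0,0.025,1],[0,0,0,0,0,0.025,1]]'
python3 -c "
from h import *
c=bot.camera('scene'); cv2.imwrite('pics/s4.png',cv2.resize(c['color'][200:350,190:320],(520,600),interpolation=cv2.INTER_CUBIC))"
```

```text
time: 6.72
eef_pos: [0.6053, -0.2014, 0.1951]
eef_rot: [-3.142, 0.001, -0.379]
contact_force: [0.4, 0.3, -1.8]
gripper_width: 0.0197
time: 7.13
eef_pos: [0.6055, -0.2014, 0.171]
eef_rot: [3.142, 0.001, -0.379]
contact_force: [-0.5, 0.1, 0.1]
gripper_width: 0.0198
```

View pics/s4.png

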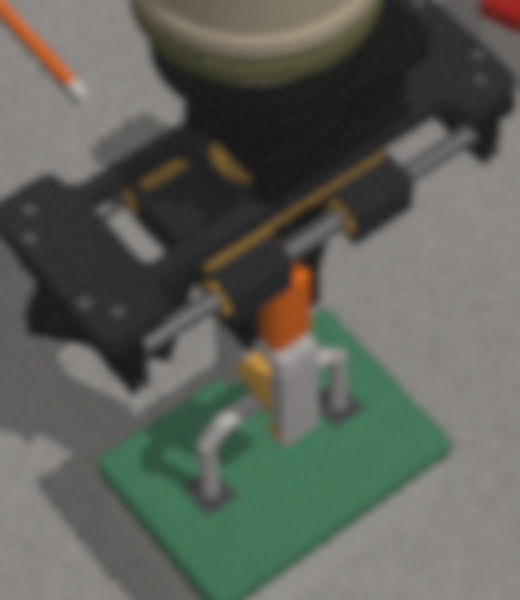

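The near leg (293,390) is now in front of the bar, with the posts clear either side. It's straddling, so I'll push on.

```bash
python3 -m handwheel '[[0,0,0,0,0,0.006,1],[0,0,0,0,0,0.012,1],[0,0,0,0,0,0.018,1],[0,0,0,0,0,0.023,1],[0,0,0,0,0,0.028,1]]'
python3 -m handwheel '[[0,0,0,0,0,0.003,1],[0,0,0,0,0,0.005,1],[0,0,0,0,0,0.007,1],[0,0,0,0,0,0.009,1],[0,0,0,0,0,0.009,1]]'
```

```text
time: 7.6
eef_pos: [0.6058, -0.2015, 0.143]
eef_rot: [-3.142, -0.0, -0.379]
contact_force: [1.7, -0.6, -0.3]
gripper_width: 0.02
time: 8.02
eef_pos: [0.6052, -0.2013, 0.1339]
eef_rot: [3.142, 0.001, -0.379]
contact_force: [-0.4, -0.4, -2.3]
gripper_width: 0.0196
```

```bash
python3 -m handwheel '[[0,0,0,0,0,0.001,1],[0,0,0,0,0,0.002,1],[0,0,0,0,0,0.002,1],[0,0,0,0,0,0.002,1],[0,0,0,0,0,0.002,1]]'
python3 -m handwheel '[[0,0,0,0,0,0.001,1],[0,0,0,0,0,0.002,1],[0,0,0,0,0,0.002,1],[0,0,0,0,0,0.002,1],[0,0,0,0,0,0.002,1]]'
python3 -c "
from h import *
c=bot.camera('scene'); cv2.imwrite('pics/s5.png',cv2.resize(c['color'][200:350,190:320],(520,600),interpolation=cv2.INTER_CUBIC))"
```

```text
time: 8.43
eef_pos: [0.6057, -0.2015, 0.1326]
eef_rot: [-3.142, -0.0, -0.379]
contact_force: [1.0, -0.9, -2.7]
gripper_width: 0.0201
time: 8.85
eef_pos: [0.6056, -0.2015, 0.1305]
eef_rot: [-3.142, 0.0, -0.379]
contact_force: [-0.2, -0.2, -2.0]
gripper_width: 0.0193
```

View pics/s5.png

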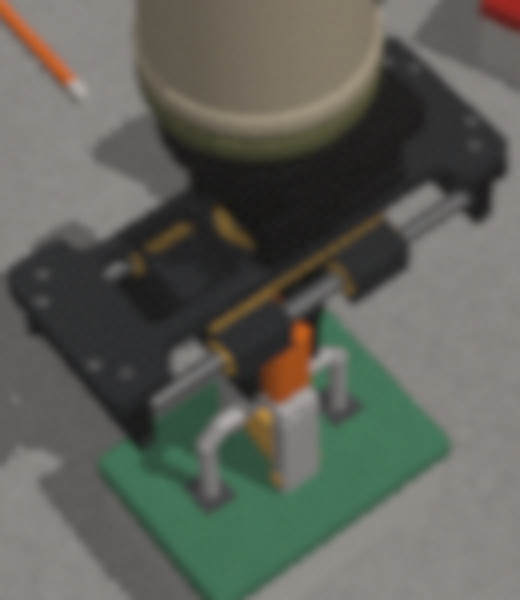

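The leg foot at (295,490) is close to the lid. The force still reads just the hook's weight, so I'll keep going in small steps.

```bash
python3 -m handwheel '[[0,0,0,0,0,0.001,1],[0,0,0,0,0,0.0015,1],[0,0,0,0,0,0.0015,1],[0,0,0,0,0,0.0015,1],[0,0,0,0,0,0.0015,1]]'
python3 -m handwheel '[[0,0,0,0,0,0.001,1],[0,0,0,0,0,0.0015,1],[0,0,0,0,0,0.0015,1],[0,0,0,0,0,0.0015,1],[0,0,0,0,0,0.0015,1]]'
```

```text
time: 9.32
eef_pos: [0.6056, -0.2015, 0.129]
eef_rot: [-3.142, -0.0, -0.379]
contact_force: [-1.1, 0.3, -1.2]
gripper_width: 0.0197
time: 9.73
eef_pos: [0.6058, -0.2016, 0.1283]
eef_rot: [-3.141, -0.001, -0.379]
contact_force: [-1.8, 0.6, 5.0]
gripper_width: 0.02
```

```bash
python3 -m handwheel '[[0,0,0,0,0,0.001,1],[0,0,0,0,0,0.0015,1],[0,0,0,0,0,0.0015,1],[0,0,0,0,0,0.0015,1],[0,0,0,0,0,0.0015,1]]'
python3 - <<'E'
from h import *
c=bot.camera('scene'); yaw=np.radians(-21.7); ex=np.array([np.cos(yaw),np.sin(yaw)])
P=np.array([np.r_[deproj(c,u,v),c["color"][v,u]] for v in range(270,330) for u in range(245,280) if c["depth"][v,u]>0])
x=(P[:,:2]-[.604,-.2005])@ex; y=(P[:,:2]-[.604,-.2005])@np.array([-ex[1],ex[0]])
m=(x>.0)&(x<.035)&(abs(y)<.012)
S=P[m,3:].astype(np.uint8)[None]; h=cv2.cvtColor(S,cv2.COLOR_BGR2HSV)[0]
g=h[:,1]<60; o=(h[:,0]<20)&(h[:,1]>150)
print("leg x",np.median(x[m][g]),"z range",np.percentile(P[m][g,2],[2,98])); print("handle z",np.percentile(P[m][o,2],[2,98]))
for t in ("orange_hook","green_ring"): print([(np.round(r["position"],4).tolist(),round(r["confidence"],2)) for r in bot.pinpoint(t,"scene")])
E
```

```text
time: 10.15
eef_pos: [0.606, -0.2017, 0.1283]
eef_rot: [-3.14, -0.001, -0.379]
contact_force: [-7.1, 3.0, 16.0]
gripper_width: 0.0201
leg x 0.023348646093037124 z range [0.05776353 0.21780087]
handle z [0.13106032 0.16899474]
[([0.4323, -0.2464, -0.0047], 0.89), ([0.6035, -0.1983, 0.053], 0.86)]
[([0.6051, -0.2016, 0.1033], 0.73)]
```

Stiff contact (16 N), and the feet measure at lid height. I'll ease off the press, release and retreat straight up.

```bash
python3 -m handwheel '[[0,0,0,0,0,-0.001,1],[0,0,0,0,0,-0.0015,1],[0,0,0,0,0,-0.0015,0.6],[0,0,0,0,0,-0.0015,0.4],[0,0,0,0,0,-0.0015,0.2]]'
python3 -m handwheel '[[0,0,0,0,0,0,0],[0,0,0,0,0,0,-0.2],[0,0,0,0,0,0,-0.2],[0,0,0,0,0,0,-0.2],[0,0,0,0,0,0,-0.2]]'
python3 -m handwheel '[[0,0,0,0,0,-0.01,-0.2],[0,0,0,0,0,-0.03,-0.2],[0,0,0,0,0,-0.06,-0.2],[0,0,0,0,0,-0.09,-0.2],[0,0,0,0,0,-0.12,-0.2]]'
python3 -m handwheel '[[0,0,0,-0.03,0,-0.01,-0.2],[0,0,0,-0.06,0,-0.02,-0.2],[0,0,0,-0.09,0,-0.03,-0.2],[0,0,0,-0.12,0,-0.04,-0.2],[0,0,0,-0.15,0,-0.05,-0.2]]'
python3 - <<'E'
from h import *
for n in ("scene","top"):
    c=bot.camera(n)
    for t in ("orange_hook","green_ring","blue_hook"): print(n,t,[(np.round(r["position"],4).tolist(),round(r["confidence"],2)) for r in bot.pinpoint(t,n)])
    if n=="scene": cv2.imwrite('pics/s6.png',cv2.resize(c['color'][230:350,200:320],(600,600),interpolation=cv2.INTER_CUBIC))
E
```

```text
time: 10.72
eef_pos: [0.6057, -0.2015, 0.1274]
eef_rot: [-3.142, -0.0, -0.379]
contact_force: [-0.5, 0.2, -0.4]
gripper_width: 0.0267
time: 11.13
eef_pos: [0.6056, -0.2015, 0.1274]
eef_rot: [-3.142, 0.0, -0.379]
contact_force: [-0.8, 0.1, -0.2]
gripper_width: 0.0506
time: 11.55
eef_pos: [0.6054, -0.2017, 0.2497]
eef_rot: [-3.142, -0.0, -0.38]
contact_force: [1.3, 0.3, 0.4]
gripper_width: 0.0522
time: 11.97
eef_pos: [0.465, -0.1462, 0.2981]
eef_rot: [3.142, -0.0, -0.38]
contact_force: [-0.8, 0.4, 0.5]
gripper_width: 0.0522
scene orange_hook [([0.4301, -0.2475, -0.0031], 0.8), ([0.508, -0.0513, -0.0022], 0.75), ([0.603, -0.2001, 0.0518], 0.7)]
scene green_ring [([0.6041, -0.2007, 0.1016], 0.56)]
scene blue_hook [([0.4369, 0.1093, 0.0051], 0.78)]
top orange_hook [([0.6037, -0.2048, 0.0575], 0.7), ([0.5047, -0.0476, 0.0003], 0.58)]
top green_ring [([0.6024, -0.1967, 0.1056], 0.72)]
top blue_hook [([0.4393, 0.106, 0.0038], 0.75), ([0.6041, -0.198, 0.1041], 0.71)]
```

View pics/s6.png

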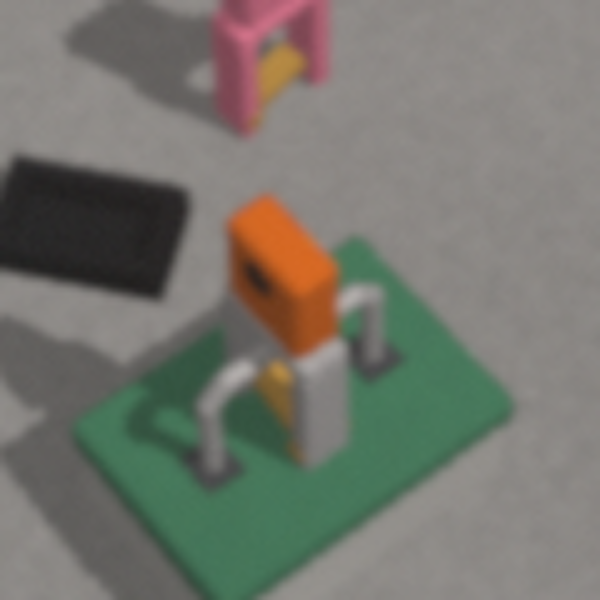

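The hook stands upright on the lid astride the bar, near leg foot at (320,460), gate visible at (280,400). I'll measure the gate angle from the brass pixels and compare it with the blue hook's shut gate.

```bash
python3 - <<'E'
from h import *
yaw=np.radians(-21.7); c=bot.camera("scene"); H=cv2.cvtColor(c["color"],cv2.COLOR_BGR2HSV)
ex=np.array([np.cos(yaw),np.sin(yaw)]); ey=np.array([-ex[1],ex[0]])
for v in range(300,325):
    for u in range(248,266):
        h,s,w=H[v,u]
        if 15<h<30 and s>110 and c["depth"][v,u]>0:
            P=deproj(c,u,v); q=P[:2]-[.604,-.2005]; print((u,v),"x %.1f y %.1f z %.1f"%(q@ex*1e3,q@ey*1e3,P[2]*1e3-55))
# predicted pixels of the gate edge: y=-5 face, hinge x=15,z=10, for length 29 at candidate angles
def px(x,y,z): return proj(c,np.r_[np.array([.604,-.2005])+ex*x+ey*y,.055+z]).round(1)
for a in (20,30,40,50,60,70,80,90):
    A=np.radians(a); print(a,[px((15-29*t*np.cos(A))*1e-3,-.006,(10+29*t*np.sin(A))*1e-3).tolist() for t in (0,.5,1)])
E
```

```text
(255, 303) x -8.1 y 1.8 z 20.0
(256, 303) x -7.9 y 3.9 z 18.2
(253, 304) x -8.3 y -2.4 z 20.8
(254, 304) x -9.0 y 0.2 z 17.0
(255, 304) x -5.9 y 0.2 z 21.2
(256, 304) x -5.2 y 1.9 z 20.4
(257, 304) x -4.7 y 3.7 z 19.0
(252, 305) x -9.0 y -4.2 z 18.4
(253, 305) x -8.4 y -2.5 z 17.2
(254, 305) x -7.8 y -0.7 z 16.2
(255, 305) x -5.6 y -0.1 z 18.5
(256, 305) x -4.5 y 1.3 z 18.5
(257, 305) x -3.3 y 2.6 z 18.6
(252, 306) x -6.6 y -6.0 z 19.9
(253, 306) x -5.6 y -4.5 z 19.6
(254, 306) x -5.8 y -2.3 z 17.1
(255, 306) x -5.4 y -0.3 z 15.4
(256, 306) x -2.6 y -0.2 z 19.1
(257, 306) x -2.3 y 1.8 z 17.3
(252, 307) x -6.7 y -6.0 z 16.4
(253, 307) x -4.3 y -5.6 z 19.2
(254, 307) x -2.7 y -4.5 z 20.1
(255, 307) x -3.5 y -1.8 z 16.1
(256, 307) x -1.2 y -1.3 z 18.7
(257, 307) x -0.2 y 0.2 z 18.4
(252, 308) x -5.2 y -7.2 z 16.0
(253, 308) x -2.4 y -7.0 z 19.7
(254, 308) x -1.4 y -5.6 z 19.5
(255, 308) x -1.1 y -3.6 z 17.7
(256, 308) x -1.1 y -1.4 z 15.4
(257, 308) x 0.7 y -0.5 z 16.9
(253, 309) x -2.1 y -7.3 z 16.8
(254, 309) x -0.0 y -6.6 z 19.0
(255, 309) x 0.2 y -4.6 z 17.0
(256, 309) x 1.0 y -3.0 z 16.4
(257, 309) x 2.1 y -1.6 z 16.5
(254, 310) x 0.3 y -6.9 z 16.3
(255, 310) x 1.1 y -5.4 z 15.7
(256, 310) x 2.8 y -4.4 z 16.9
(257, 310) x 2.9 y -2.3 z 14.8
(255, 311) x 2.4 y -6.3 z 14.9
(256, 311) x 4.4 y -5.6 z 16.9
(257, 311) x 5.4 y -4.2 z 16.7
(256, 312) x 5.1 y -6.2 z 15.0
(257, 312) x 6.9 y -5.3 z 16.5
(256, 313) x 7.2 y -7.8 z 16.1
(257, 313) x 7.3 y -5.7 z 13.9
20 [[259.6, 317.2], [254.8, 310.5], [250.1, 303.8]]
30 [[259.6, 317.2], [255.1, 310.3], [250.7, 303.3]]
40 [[259.6, 317.2], [255.6, 310.2], [251.7, 303.3]]
50 [[259.6, 317.2], [256.2, 310.4], [252.8, 303.6]]
60 [[259.6, 317.2], [256.9, 310.8], [254.2, 304.4]]
70 [[259.6, 317.2], [257.7, 311.4], [255.8, 305.5]]
80 [[259.6, 317.2], [258.6, 312.2], [257.5, 307.1]]
90 [[259.6, 317.2], [259.5, 313.1], [259.3, 309.0]]
```

The brass gate spans the mouth (x +7 to -9 mm) about 15 to 20 mm above the feet, at a shallow slant and well below the bar at 50 mm. It is shut, and the gripper is clear, so I'm handing in.

```bash
python3 -c "
from plant import bot
print(bot.job_done()); print(bot.sense()['time'])"
```

```text
the job is handed in; nothing more can be done
None
the job is handed in; nothing more can be done
```

I lifted the orange hook straight out of its rest, turned it about 38° and pushed it down over the green ring until the feet pressed on the lid at 16 N. Then I released it, backed off and handed the job in at about 12 s; no verdict is reported.

**Last checks**
- **Position:** the networks put the hook origin at about (0.603, -0.202, 0.052–0.058). The bar is at (0.604, -0.200, 0.105), so it lies near the middle of the mouth and about 50 mm above the feet.
- **Upright:** the last picture shows the hook standing on the lid. I did not measure its tilt or speed.
- **Gate:** depth points show it lying at a shallow slant across the mouth, 15–20 mm above the feet and well below the bar. I judged it shut from that. I did not compare it with the blue hook's gate, and I did not measure the joint angle.
- **Blue hook:** it read within about 5 mm of its first reading, which is close to the networks' error.

**What disagreed**
- The top camera's networks once reported the orange hook as a second "blue_hook", with confidence 0.71. This is a look-alike error.
- The lid contact came about 4 mm lower than the grasp height predicted, probably because the hook shifted slightly in the grip. I settled it by the force rise and the foot height.

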